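# Third hand for a drawer front

### The job

The shallow drawer box needs its front put back: take the longer of the two drawer fronts standing on the table (the one slightly wider than the box) and stand it on its bottom edge on the table against the bare front wall of the box, right way up, with the brass pull outwards and the same overhang left and right. Bring it up gently and be my third hand: press it flat against the box with a steady push of about 12 newtons (anything from 7 to 17 will do) for at least two seconds while I start the screws from inside, and finish while still pressing it there, without letting go. Leave the short front, the screwdriver and the screw bowl where they are.

Things in the scene. Friction and masses are not known exactly. Their poses are not given: they have to be found in the camera images.
- long_front: Drawer front to fit: oak board 18 mm thick (x), 330 long (y), 80 high (z), 0.3 to 0.5 kg, standing loose on its long edge, at left or right. Origin: middle of the bottom edge at mid thickness. Face -x is the outside with a brass pull; face +x is the flat bare back that goes on the box. Pinch it from above across its thickness at mid length, tips at most 25 mm below the top edge, clear of the box.
- long_front_pull (a point): Middle of the long front's brass bail pull: 20 mm out from mid board (-x), 35 mm above the bottom edge. The pull is 96 mm wide, lies 20 to 54 mm above the bottom edge and stands out to 22 mm from mid board; above it is plain wood.
- drawer: Drawer box without front, open on top: light wood, 300 mm wide (y), 400 deep (x), 12 mm walls from 8 to 48 mm above the table (on rubber strips set back 40 mm); steel runners 10 mm thick on its sides. Weighed down by a ream of paper (105 mm behind the front, top at 68 mm), it does not shift. Origin: at table height under the middle of the outside of its front wall; +x points into the box.
- drawer_seat (a point): Where the long front's origin goes: at table height, 9 mm outside the middle of the box's bare front wall (which roughly faces the robot), axes parallel to the box's. Fitted, the front stands on the table, reaches 8 mm below the box walls, 32 mm above them and 15 mm past either side. Wood on wood, stiff: the push rises by roughly 5 to 20 N per mm of advance.
- short_front: The other drawer front, for another drawer: same thickness, height and pull, but 240 mm long, standing on the other side. Bystander. Origin and axes as for the long front.
- screwdriver: Screwdriver with a black handle, 200 mm long, lying on top of the ream of paper in the drawer box. Bystander. Origin: about mid length, at its underside.
- screw_tin: Small open steel bowl for screws, 68 mm across and 28 mm high, in the drawer box between its front wall and the ream, not above the walls. Bystander. Origin: centre of its underside.

How it is judged:
By the outcome, as a careful person would: the job done as asked, in the order asked, and still so for the second after the job is handed in, while the arm keeps its last pose, push and grip.
It also fails if it takes over 51 s, if anything falls off the work surface, if the arm or the gripper's body presses on something with over 40 N, if the wrist force passes 120 N, or if a joint passes its speed limit or range.

### The arm

A 6-joint arm with a two-finger parallel gripper is mounted at the origin on the work surface. World frame = base frame: x ahead of the robot, y to its left, z up, the work surface at z = 0. Lengths are in m, angles in rad, forces in N, time in s.
With the tool pointing down it reaches from about 0.3 to 0.825 m from the base axis. Payload 5.4 kg.
Tool frame: the origin (TCP) lies midway between the tips of the shut fingers; the grasp point (between the pads) lies 19 mm behind it; z points along the fingers, y is the line along which they close (so a half turn about z gives the same grasp; the last joint's range is limited). The gripper opens to 92 mm and grips with 3 to 60 N. Pads are 20 mm wide; open, the fingers measure 128 mm over their backs; the gripper's body (75 mm by 189 mm) begins 69 mm behind the grasp point.
Start: joints at [-1.416, 0.158, 1.597, -0, 1.386, -0.21], TCP at [0.205, -0.537, 0.215] pointing down, gripper open.
Joint ranges: [-2.91, 2.91], [-0.94, 2.29], [0.18, 2.7], [-1.29, 4.43], [0.17, 2.64], [-3, 3]. Speed limits (rad/s): [2.57, 2.57, 3.14, 3.14, 3.14, 3.14].

### API

Orientations are given as a rotation vector (axis times angle).
In Python, from bench import * gives the robot as it stands.
- The arm moves only by the tool jog_arm, never from a script. Its argument "commands" is a list of rows, each a list of 7 numbers: the shift along the tool's x, y, z in mm, then the turn, a rotation vector about the tool's x, y, z in rad, then the opening, from 0 (shut) to 1 (fully open). A call has 1 to 10 rows; each row is the pose to reach, as a shift and turn from the pose commanded when the call began, along the tool's axes at that moment; what a row does not reach only later rows make up. A row lasts 1/8 s, in which the tool goes at most 62.5 mm and 10.7 degrees, less where a joint would pass 70% of its speed; a pose out of reach is approached as far as the arm can. A call with a gripper value outside its range is refused whole. The fingers move at their own pace and stop on an object; "newtons" is the grip in N (left out, the last holds). Time passes only in rows, so rows that repeat a pose let the fingers close. It gives the time, the measured TCP pose, the force, the opening and the grip force at its end, in the units of the state.
- read_state(): the state, without advancing time (a new reading comes with each control period).
- snapshot(name): name is "side" or "top"; returns (picture, depth): 480x640x3 uint8, blue, green, red; 480x640 float32, m along the optical axis (not along the pixel's ray), 0 where there is no reading.
- calibration(name): a dict with "fx", "fy", "cx", "cy" (pixels), "rvec" (rotation vector, rad) and "tvec" (3), from world to camera coordinates, as OpenCV has them. Camera axes: x right, y down, z forward; pixel columns grow to the right and rows downward; lengths in m; the calibration is good to about 2 mm. A picture is of the moment at which its call begins. calibration takes no time and is no camera call.
- finish_job(): hands the job in; it is judged then, once.
The state is a dict: "time": time; "qpos": joint angles; "joint_vel": joint speeds; "joint_torque": joint torques, N m; "tcp_pos": TCP position; "eef_rot": TCP orientation; "contact_force": force on the tool from outside, world axes, zero at the start; "wrist_torque": the same for the moment, N m; "width": finger opening in m; "gripper_force": force on a finger pad.
Only numpy, scipy, OpenCV 4.12 (cv2) and the standard library are available. Lean on these libraries where they do the work, as an engineer would, in place of code of your own. Each camera call takes 0.05 s, during which the arm holds its last target. There are 200 camera calls.

## Working session

There is one attempt and no reset: what is moved stays moved. The work goes in short steps, Python scripts to look and compute and a tool call to move; the robot and the scene stay as the last step left them, time stands still between calls to the robot, and variables do not carry over. Pictures are saved under pics/ and viewed, at most 10 in all, crops included, and the job is handed in when it is done.

Besides the shell and the picture viewer there is one more tool, called after ">>>" as name([rows], argument=value, ...), one row to a line, values as JSON. jog_arm: Moves the arm, as the interface text tells. Its arguments: {"type":"object","properties":{"commands":{"type":"array"},"newtons":{"type":"number"}},"required":["commands"]}

```bash
mkdir -p pics; cat > h.py <<'E'
from bench import *
import numpy as np, cv2
from scipy.spatial.transform import Rotation as R
def cloud(name):
    im,d=snapshot(name); c=calibration(name)
    v,u=np.mgrid[0:480,0:640]
    p=np.stack([(u-c["cx"])/c["fx"]*d,(v-c["cy"])/c["fy"]*d,d],-1)
    w=(p-np.array(c["tvec"]).ravel())@cv2.Rodrigues(np.array(c["rvec"],float))[0]
    w[d==0]=np.nan
    return im,w
E
python3 - <<'E'
from h import *
for n in("top","side"):
    im,w=cloud(n); cv2.imwrite(f"pics/{n}0.png",im); np.save(f"{n}0.npy",w)
s=read_state(); print(s)
E
```

```text
{'time': 0.1, 'qpos': array([-1.41612370e+00,  1.58953463e-01,  1.59807305e+00,  1.59761497e-05,
        1.38619526e+00, -2.10089345e-01]), 'joint_vel': array([-8.94770014e-06, -1.64270592e-03, -1.33708174e-03, -8.70041866e-06,
        1.76961102e-04, -2.14203415e-04]), 'joint_torque': array([ 1.09199183e-03, -3.86500096e+01, -3.22961426e+01,  7.03752344e-02,
        3.38711415e-02, -5.05472758e-05]), 'tcp_pos': array([ 0.20502261, -0.53662076,  0.21375233]), 'eef_rot': array([-3.08788799e+00, -5.69495792e-01, -9.55030600e-05]), 'contact_force': array([-0.01731459, -0.30500071, -0.42961854]), 'wrist_torque': array([0.02438259, 0.0419957 , 0.01009177]), 'gripper_force': 0.0, 'width': 0.09217630973573912}
```

View pics/top0.png

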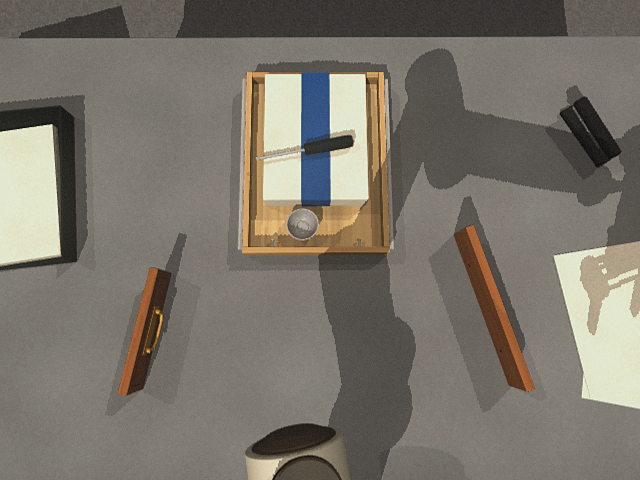

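View pics/side0.png

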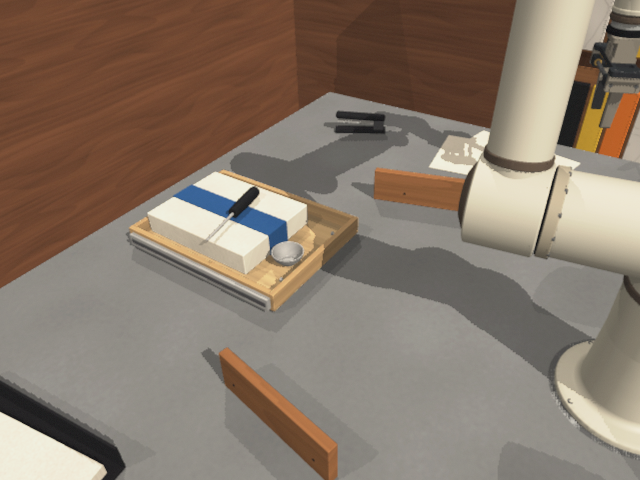

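The top view shows the long board on the right (ends at about (465,228) and (522,390)), with its bare holed back facing left and its pull facing right. The short board is on the left at (157,268)–(130,393), and the drawer front wall runs along row ~250, columns 243–390. The side view confirms the layout. Next I measure the top edges.

```bash
python3 - <<'E'
from h import *
w=np.load("top0.npy")
def roi(u0,u1,v0,v1,z0,z1):
    p=w[v0:v1,u0:u1].reshape(-1,3); p=p[(p[:,2]>z0)&(p[:,2]<z1)]; return p
for n,r in(("long",(445,545,215,400,.074,.09)),("short",(110,180,255,405,.074,.09))):
    p=roi(*r); q=p[:,:2].astype(np.float32)
    print(n,len(p),p[:,2].mean(),cv2.minAreaRect(q))
p=roi(235,400,60,262,.04,.056); q=p[:,:2].astype(np.float32)
print("box",len(p),np.median(p[:,2]),cv2.minAreaRect(q))
# front wall outer edge
m=q
print(m.min(0),m.max(0))
im=cv2.imread("pics/top0.png")
# front wall top points: line of min x per y bin
ys=np.arange(m[:,1].min(),m[:,1].max(),.01); L=[]
for y in ys:
    s=m[(m[:,1]>=y)&(m[:,1]<y+.01)]
    if len(s): L.append((y+.005,s[:,0].min()))
L=np.array(L); print(L.round(4).tolist()); 
print(w[250,243:392:20].round(3).tolist(), w[246:260,316].round(3).tolist())
E
```

```text
long 1720 0.07947666878778079 ((0.4608648121356964, -0.3399882912635803), (0.3296797573566437, 0.01993381790816784), 16.349775314331055)
short 1357 0.08026987694665606 ((0.42685121297836304, 0.34920111298561096), (0.020314926281571388, 0.23914067447185516), 78.56855773925781)
box 4586 0.04727639138077308 ((0.7744249701499939, 0.010318487882614136), (0.3199026584625244, 0.40084540843963623), 89.50457000732422)
[ 0.57296085 -0.15057437] [0.9761096  0.17158249]
[[-0.1456, 0.5813], [-0.1356, 0.573], [-0.1256, 0.573], [-0.1156, 0.5734], [-0.1056, 0.5733], [-0.0956, 0.5731], [-0.0856, 0.5735], [-0.0756, 0.5735], [-0.0656, 0.5734], [-0.0556, 0.5736], [-0.0456, 0.5738], [-0.0356, 0.5737], [-0.0256, 0.5739], [-0.0156, 0.5737], [-0.0056, 0.5741], [0.0044, 0.574], [0.0144, 0.5744], [0.0244, 0.5745], [0.0344, 0.5746], [0.0444, 0.5746], [0.0544, 0.5749], [0.0644, 0.5749], [0.0744, 0.5749], [0.0844, 0.5751], [0.0944, 0.5754], [0.1044, 0.5752], [0.1144, 0.5755], [0.1244, 0.5756], [0.1344, 0.5755], [0.1444, 0.5758], [0.1544, 0.5762], [0.1644, 0.5761], [0.1744, 0.5941]]
[[0.58, 0.159, 0.049], [0.58, 0.119, 0.049], [0.579, 0.078, 0.049], [0.579, 0.038, 0.047], [0.578, -0.003, 0.049], [0.578, -0.043, 0.047], [0.577, -0.084, 0.046], [0.577, -0.125, 0.047]] [[0.592, 0.011, 0.018], [0.584, 0.011, 0.05], [0.582, 0.011, 0.048], [0.581, 0.012, 0.046], [0.579, 0.012, 0.046], [0.576, 0.012, 0.047], [0.575, 0.012, 0.044], [0.575, 0.012, 0.032], [0.575, 0.012, 0.016], [0.575, 0.012, 0.0], [0.573, 0.012, -0.002], [0.57, 0.012, 0.001], [0.569, 0.012, -0.0], [0.566, 0.012, 0.0]]
```

```bash
cat >> h.py <<'E'
def go(x,y,z,yaw):
    """shift mm / turn from the measured pose to TCP (x,y,z), pointing down, tool x at yaw deg"""
    s=read_state(); r=R.from_rotvec(s["eef_rot"])
    t=R.from_euler("z",yaw,degrees=True)*R.from_rotvec([np.pi,0,0])
    print("t",s["time"],"tcp",s["tcp_pos"].round(4),"q",s["qpos"].round(2),"F",s["contact_force"].round(2))
    print("shift",(r.inv().apply(np.array([x,y,z])-s["tcp_pos"])*1000).round(1),"turn",(r.inv()*t).as_rotvec().round(4))
E
python3 -c "
from h import *
go(.461,-.340,.18,196.35)"
```

```text
t 0.1 tcp [ 0.205  -0.5366  0.2138] q [-1.42  0.16  1.6   0.    1.39 -0.21] F [-0.02 -0.31 -0.43]
shift [309.3 -92.3  34. ] turn [ 4.0000e-04 -2.5000e-03 -3.0622e+00]
```

>>> jog_arm([
  [60,-20,0,0,0,-0.16,1],
  [120,-40,0,0,0,-0.32,1],
  [180,-60,0,0,0,-0.48,1],
  [240,-75,0,0,0,-0.64,1],
  [310,-93,0,0,0,-0.8,1],
  [310,-93,0,0,0,-0.98,1],
  [310,-93,0,0,0,-1.15,1],
  [310,-93,0,0,0,-1.3,1],
  [310,-93,0,0,0,-1.45,1],
  [310,-93,0,0,0,-1.6,1],
])

```text
time: 1.35
tcp_pos: [0.4613, -0.3394, 0.214]
eef_rot: [-1.736, -2.617, -0.0]
contact_force: [-0.6, -0.1, -0.2]
width: 0.092
gripper_force: 0.0
```

```bash
python3 -c "
from h import *
go(.461,-.340,.14,196.35)"
```

```text
t 1.35 tcp [ 0.4613 -0.3394  0.214 ] q [-0.85  0.15  1.6  -0.    1.39 -1.24] F [-0.62 -0.15 -0.16]
shift [-0.6 -0.5 74. ] turn [ 5.0000e-04 -1.2000e-03 -1.4571e+00]
```

>>> jog_arm([
  [0,0,5,0,0,-0.16,1],
  [0,0,10,0,0,-0.32,1],
  [0,0,20,0,0,-0.48,1],
  [0,0,25,0,0,-0.64,1],
  [0,0,30,0,0,-0.8,1],
  [0,0,40,0,0,-0.96,1],
  [0,0,45,0,0,-1.12,1],
  [0,0,50,0,0,-1.28,1],
  [0,0,60,0,0,-1.457,1],
  [0,0,60,0,0,-1.457,1],
])

```text
time: 2.6
tcp_pos: [0.4609, -0.3389, 0.1533]
eef_rot: [0.436, -3.11, -0.004]
contact_force: [0.6, -0.1, 0.1]
width: 0.0922
gripper_force: 0.0
```

```bash
python3 - <<'E'
from h import *
go(.461,-.340,.058,196.35)
im,w=cloud("side"); cv2.imwrite("pics/side1.png",im)
im,w=cloud("top"); cv2.imwrite("pics/top1.png",im[180:480,340:640])
E
```

```text
t 2.6 tcp [ 0.4609 -0.3389  0.1533] q [-0.85  0.21  1.67  0.    1.27 -2.69] F [ 0.65 -0.08  0.09]
shift [ 0.1 -1.3 95.3] turn [ 0.0025 -0.0011 -0.0071]
```

View pics/top1.png

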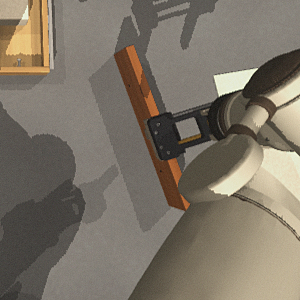

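The picture shows the gripper body over the middle of the long board (crop (165,135)); the sideways offset matches its height. I'm going down.

>>> jog_arm([
  [0,-1,25,0,0,0,1],
  [0,-1,50,0,0,0,1],
  [0,-1,75,0,0,0,1],
  [0,-1,85,0,0,0,1],
  [0,-1,94,0,0,0,1],
  [0,-1,94,0,0,0,1],
  [0,-1,94,0,0,0,1],
])

```text
time: 3.58
tcp_pos: [0.4623, -0.3412, 0.0615]
eef_rot: [-0.438, 3.11, -0.002]
contact_force: [0.8, 0.6, -0.6]
width: 0.092
gripper_force: 0.0
```

```bash
python3 - <<'E'
from h import *
go(.461,-.340,.058,196.35)
im,w=cloud("top")
p=w[215:400,445:545].reshape(-1,3); p=p[(p[:,2]>.074)&(p[:,2]<.084)]
print(cv2.minAreaRect(p[:,:2].astype(np.float32)))
im,w=cloud("side"); cv2.imwrite("pics/side1.png",cv2.resize(im[100:300,300:560],None,fx=3,fy=3))
E
```

```text
t 3.575 tcp [ 0.4623 -0.3412  0.0615] q [-0.85  0.32  1.73 -0.    1.09 -2.7 ] F [ 0.8   0.56 -0.61]
shift [0.9 1.5 3.5] turn [-0.0014  0.0006 -0.0053]
((0.5129528045654297, -0.3254026174545288), (0.2207091897726059, 0.020374026149511337), 16.140583038330078)
```

View pics/side1.png

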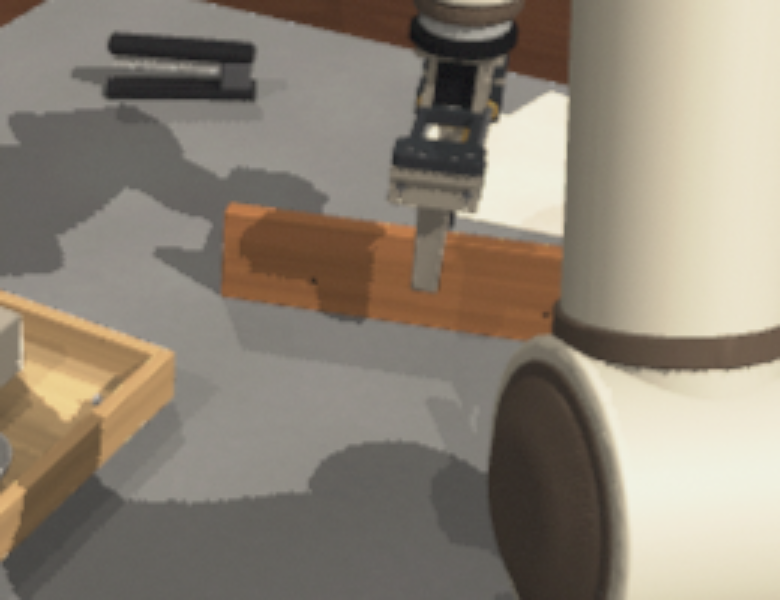

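The side view shows the fingers straddling the board near mid length (finger at (428,260)) with the bare back towards the camera. I centre and close.

>>> jog_arm([
  [1,1.5,3.5,0,0,-0.005,0.7],
  [1,1.5,3.5,0,0,-0.005,0.4],
  [1,1.5,3.5,0,0,-0.005,0.3],
  [1,1.5,3.5,0,0,-0.005,0.1],
  [1,1.5,3.5,0,0,-0.005,0],
  [1,1.5,3.5,0,0,-0.005,0],
  [1,1.5,3.5,0,0,-0.005,0],
  [1,1.5,3.5,0,0,-0.005,0],
], newtons=45)

```text
time: 4.68
tcp_pos: [0.4605, -0.3396, 0.0572]
eef_rot: [-0.446, 3.11, -0.001]
contact_force: [0.9, -0.7, -0.1]
width: 0.0176
gripper_force: 44.9
```

```bash
python3 - <<'E'
from h import *
go(.461,-.340,.058,196.35); s=read_state(); print(s["width"],s["gripper_force"])
E
```

```text
t 4.675 tcp [ 0.4605 -0.3396  0.0572] q [-0.85  0.32  1.73 -0.    1.08 -2.7 ] F [ 0.85 -0.69 -0.11]
shift [-0.3 -0.5 -0.8] turn [-0.0004  0.0001 -0.0002]
0.017594311991075005 44.894646406173706
```

>>> jog_arm([
  [0,0,-10,0,0,0,0],
  [0,0,-40,0,0,0,0],
  [0,0,-80,0,0,0,0],
  [0,15,-100,0,0,0.05,0],
  [0,40,-100,0,0,0.15,0],
  [0,70,-100,0,0,0.28,0],
  [0,100,-100,0,0,0.41,0],
  [0,125,-100,0,0,0.54,0],
  [0,145,-100,0,0,0.67,0],
  [0,145,-100,0,0,0.8,0],
])

```text
time: 5.92
tcp_pos: [0.4189, -0.1986, 0.1569]
eef_rot: [-0.804, -3.036, -0.001]
contact_force: [-0.0, -0.4, -3.6]
width: 0.0178
gripper_force: 44.9
```

```bash
python3 - <<'E'
from h import *
go(.50,.0123,.157,89.45); s=read_state(); print(s["width"],s["gripper_force"],s["wrist_torque"])
E
```

```text
t 5.925 tcp [ 0.4189 -0.1986  0.1569] q [-0.7  -0.08  1.96  0.    1.26 -1.76] F [-0.02 -0.43 -3.65]
shift [ 33.9 223.4   0. ] turn [-3.0000e-04 -1.6000e-03  1.0627e+00]
0.017795766387771722 44.87980127334595 [ 0.01977731 -0.20924123  0.03449895]
```

>>> jog_arm([
  [0,15,0,0,0,0.14,0],
  [0,40,0,0,0,0.28,0],
  [0,70,0,0,0,0.42,0],
  [5,105,0,0,0,0.56,0],
  [10,140,0,0,0,0.7,0],
  [20,175,0,0,0,0.84,0],
  [28,205,0,0,0,0.96,0],
  [34,220,0,0,0,1.04,0],
  [34,223,0,0,0,1.063,0],
  [34,223,0,0,0,1.063,0],
])

```text
time: 7.18
tcp_pos: [0.4997, 0.0102, 0.1571]
eef_rot: [-2.228, -2.215, 0.001]
contact_force: [0.6, -0.2, -4.0]
width: 0.0176
gripper_force: 44.9
```

```bash
python3 - <<'E'
from h import *
go(.54,.0123,.070,89.45); s=read_state(); print(s["width"],s["gripper_force"])
im,w=cloud("top"); cv2.imwrite("pics/top2.png",im)
im,w=cloud("side"); cv2.imwrite("pics/side2.png",im)
E
```

```text
t 7.175 tcp [0.4997 0.0102 0.1571] q [-0.22  0.02  1.87 -0.    1.26 -0.22] F [ 0.58 -0.21 -4.03]
shift [ 2.4 40.3 87.1] turn [-0.0004  0.0003  0.0036]
0.017629279427413935 44.88251030445099
```

View pics/top2.png

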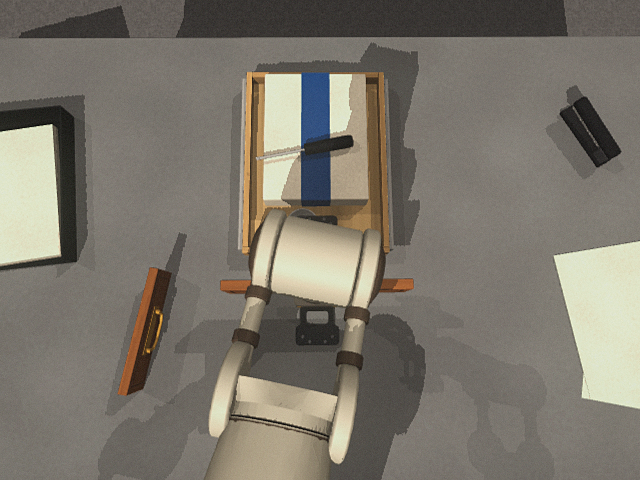

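View pics/side2.png

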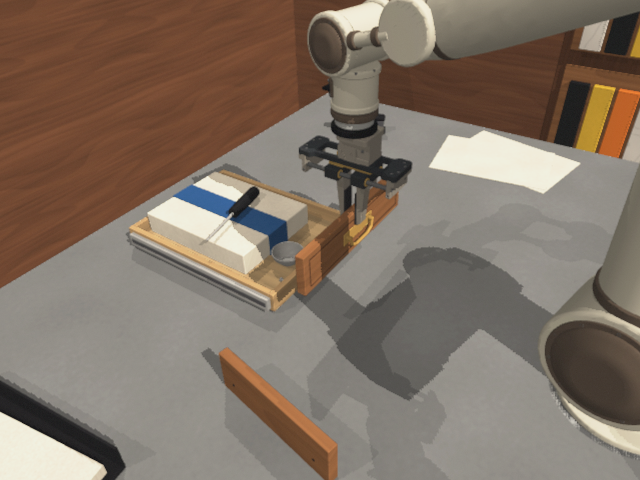

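The top view shows the board's ends at (221,285) and (413,285), level and parallel to the box front. The side view shows the brass pull facing outwards. I lower it to a few mm above the table, short of the box.

>>> jog_arm([
  [2.5,10,15,0,0,0.0035,0],
  [2.5,30,35,0,0,0.0035,0],
  [2.5,30,60,0,0,0.0035,0],
  [2.5,30,80,0,0,0.0035,0],
  [2.5,30,88,0,0,0.0035,0],
  [2.5,30,91,0,0,0.0035,0],
  [2.5,30,91,0,0,0.0035,0],
  [2.5,30,91,0,0,0.0035,0],
])

```text
time: 8.28
tcp_pos: [0.5305, 0.0126, 0.067]
eef_rot: [2.232, 2.209, 0.001]
contact_force: [-0.2, -0.0, -3.3]
width: 0.0178
gripper_force: 44.9
```

```bash
cat > m.py <<'E'
from h import *
s=read_state()
im,w=cloud("top")
v,u=np.mgrid[0:480,0:640]
zt=s["tcp_pos"][2]-.0572+.08
sel=(abs(w[...,2]-zt)<.006)&(abs(w[...,0]-s["tcp_pos"][0])<.03)&(abs(w[...,1]-.012)<.2)
p=w[sel]; r=cv2.minAreaRect(p[:,:2].astype(np.float32)); print("front",len(p),p[:,2].mean(),r)
o=p[abs(p[:,1]-.012)>.06]; print("line slope",np.polyfit(o[:,1],o[:,0],1),"y",p[:,1].min(),p[:,1].max(), "mid",(p[:,1].min()+p[:,1].max())/2)
b=(w[...,2]>.040)&(w[...,2]<.056)&(w[...,0]>.5705)&(w[...,0]<.60)
q=w[b]; print("box front y",q[:,1].min(),q[:,1].max())
# pixel columns of ends at the same rows, subtract perspective
for nm,m in(("front",sel),("box",b)): print(nm,"cols",u[m].min(),u[m].max())
E
python3 - <<'E'
from m import *
go(.565,.0123,.0572,89.45)
# box wall side edges over depth (walls only, at top rim)
w0=np.load("top0.npy"); p=w0[60:262,235:400].reshape(-1,3); p=p[(p[:,2]>.042)&(p[:,2]<.054)]
for x in(.62,.66,.70,.8,.9):
    s_=p[abs(p[:,0]-x)<.01]; print(x,s_[:,1].min(),s_[:,1].max(),(s_[:,1].min()+s_[:,1].max())/2)
f=p[(p[:,0]<.586)]; print("front row",f[:,1].min(),f[:,1].max())
E
```

```text
front 642 0.08984905646294399 ((0.5295103788375854, 0.013039499521255493), (0.32787609100341797, 0.017628556117415428), 89.48033142089844)
line slope [0.00993466 0.52902645] y -0.1508421951168861 0.17693311444631205 mid 0.013045459664712974
box front y -0.14769752695207977 0.5256826795122718
front cols 230 401
box cols 61 393
t 8.325 tcp [0.5305 0.0127 0.0669] q [-0.2   0.21  1.85  0.    1.08 -0.19] F [ 0.35  0.28 -3.8 ]
shift [-0.  34.5  9.8] turn [ 0.0015  0.0003 -0.0009]
0.62 -0.14623714708792626 0.16711346152232134 0.010438157217197541
0.66 -0.14742497418400743 0.16990083670979664 0.011237931262894602
0.7 -0.14530311316169323 0.17038005802369918 0.012538472431002978
0.8 -0.14757945704042066 0.1659970691042893 0.009208806031934316
0.9 -0.14942828581089476 0.16755174723393929 0.009061730711522262
front row -0.14685573018778872 0.16856444083595873
```

```bash
python3 - <<'E'
from h import *
c=calibration("top"); Rm=cv2.Rodrigues(np.array(c["rvec"],float))[0]; t=np.array(c["tvec"]).ravel()
def back(u,v,z):
    d=Rm.T@np.array([(u-c["cx"])/c["fx"],(v-c["cy"])/c["fy"],1]); o=-Rm.T@t
    return o+d*(z-o[2])/d[2]
def ends(im,v,lo,hi):
    s=im[v].astype(float); s=s[:,2]-s[:,0]   # red-blue: wood
    out=[]
    for rng in (lo,hi):
        a=s[rng[0]:rng[1]]; inside=np.median(a[-4:] if rng is lo else a[:4]); th=inside/2
        i=[k for k in range(len(a)-1) if (a[k]-th)*(a[k+1]-th)<0]
        k=i[0] if rng is lo else i[-1]
        out.append(rng[0]+k+(th-a[k])/(a[k+1]-a[k]))
    return out
im0=cv2.imread("pics/top0.png")
for v in range(247,253):
    try:
        e=ends(im0,v,(230,256),(376,402)); a,b=[back(x,v,.047) for x in e]; print("box",v,np.round(e,2),a[:2].round(4),b[:2].round(4),((a+b)/2)[:2].round(4))
    except Exception as x: print(v,x)
im,_=snapshot("top"); cv2.imwrite("pics/top3.png",im)
for v in range(262,286):
    try:
        e=ends(im,v,(215,244),(388,418)); a,b=[back(x,v,.0897) for x in e]
        if .31<a[1]-b[1]<.34: print("brd",v,np.round(e,2),a[:2].round(4),b[:2].round(4),((a+b)/2)[:2].round(4))
    except Exception as x: pass
E
```

```text
box 247 [241.64 388.82] [0.5867 0.1626] [ 0.5826 -0.1374] [0.5847 0.0126]
box 248 [241.46 389.27] [0.5847 0.1629] [ 0.5805 -0.1382] [0.5826 0.0124]
box 249 [241.47 389.55] [0.5826 0.1629] [ 0.5785 -0.1387] [0.5805 0.0121]
box 250 [241.47 389.59] [0.5805 0.1628] [ 0.5764 -0.1387] [0.5785 0.0121]
box 251 [241.46 389.53] [0.5785 0.1628] [ 0.5743 -0.1385] [0.5764 0.0122]
box 252 [241.57 389.33] [0.5764 0.1626] [ 0.5723 -0.138 ] [0.5744 0.0123]
brd 268 [229.39 400.4 ] [0.5392 0.178 ] [ 0.5344 -0.1507] [0.5368 0.0137]
brd 269 [229.39 400.56] [0.5372 0.178 ] [ 0.5325 -0.1509] [0.5349 0.0135]
brd 270 [229.37 400.59] [0.5353 0.178 ] [ 0.5305 -0.1509] [0.5329 0.0135]
brd 271 [229.38 400.57] [0.5334 0.1779] [ 0.5286 -0.1508] [0.531  0.0136]
brd 272 [229.4  400.61] [0.5315 0.1779] [ 0.5267 -0.1508] [0.5291 0.0135]
brd 273 [229.36 400.6 ] [0.5295 0.1779] [ 0.5247 -0.1506] [0.5271 0.0136]
brd 274 [229.36 400.6 ] [0.5276 0.1778] [ 0.5228 -0.1506] [0.5252 0.0136]
brd 275 [229.36 400.6 ] [0.5257 0.1778] [ 0.5209 -0.1505] [0.5233 0.0137]
brd 276 [229.42 400.38] [0.5238 0.1777] [ 0.519 -0.15 ] [0.5214 0.0138]
brd 277 [230.01 398.7 ] [0.5219 0.1765] [ 0.5171 -0.1466] [0.5195 0.0149]
brd 278 [232.09 397.69] [0.5199 0.1725] [ 0.5152 -0.1446] [0.5175 0.0139]
```

>>> jog_arm([
  [-0.5,5,3,0,0,0,0],
  [-1,15,6,0,0,0,0],
  [-1,23,8,0,0,0,0],
  [-1,27,8,0,0,0,0],
  [-1,28,8,0,0,0,0],
  [-1,28,8,0,0,0,0],
  [-1,28,8,0,0,0,0],
  [-1,28,8,0,0,0,0],
])

```text
time: 9.38
tcp_pos: [0.5577, 0.0115, 0.0581]
eef_rot: [-2.233, -2.21, 0.0]
contact_force: [-0.2, 0.7, -3.3]
width: 0.0181
gripper_force: 44.9
```

```bash
python3 - <<'E'
from m import *
go(.565,.0114,.0572,89.45)
E
```

```text
front 816 0.08081949864538426 ((0.5566788911819458, 0.01132763922214508), (0.3285485804080963, 0.018253471702337265), 89.17842864990234)
line slope [0.01074759 0.556691  ] y -0.1529081167596268 0.17567283491623306 mid 0.011382359078303136
box front y -0.1475316329025998 0.5249593149827322
front cols 232 400
box cols 61 393
t 9.425 tcp [0.5577 0.0115 0.0581] q [-0.2   0.29  1.77 -0.    1.08 -0.19] F [ 0.09 -0.02 -3.8 ]
shift [-0.   7.3  0.9] turn [-0.      0.     -0.0009]
```

>>> jog_arm([
  [0,0,0.4,0,0,0,0],
  [0,0,0.8,0,0,0,0],
  [0,0,1.0,0,0,0,0],
  [0,0,1.0,0,0,0,0],
  [0,0,1.0,0,0,0,0],
])

```text
time: 10.05
tcp_pos: [0.5578, 0.0115, 0.0572]
eef_rot: [-2.233, -2.21, 0.0]
contact_force: [-0.1, 0.1, -2.2]
width: 0.0172
gripper_force: 44.9
```

```bash
python3 - <<'E'
from h import *
go(.565,.0114,.0572,89.45); print(read_state()["wrist_torque"].round(3))
E
```

```text
t 10.05 tcp [0.5578 0.0115 0.0572] q [-0.2   0.29  1.77 -0.    1.08 -0.19] F [-0.12  0.14 -2.19]
shift [-0.   7.2 -0. ] turn [-0.0001  0.     -0.0009]
[ 0.012  0.067 -0.047]
```

>>> jog_arm([
  [0,0,0.3,0,0,0,0],
  [0,0,0.3,0,0,0,0],
  [0,1,0.3,0,0,0,0],
  [0,2,0.3,0,0,0,0],
  [0,3,0.3,0,0,0,0],
  [0,4,0.3,0,0,0,0],
  [0,5,0.3,0,0,0,0],
  [0,5,0.3,0,0,0,0],
])

```text
time: 11.05
tcp_pos: [0.5623, 0.0114, 0.0572]
eef_rot: [-2.232, -2.209, 0.002]
contact_force: [-5.8, 0.3, 5.8]
width: 0.0176
gripper_force: 44.9
```

```bash
python3 - <<'E'
from m import *
go(.565,.0114,.0572,89.45); print(read_state()["wrist_torque"].round(3))
E
```

```text
front 794 0.08019555236045173 ((0.5610912442207336, 0.012308433651924133), (0.327297180891037, 0.01770290546119213), 89.24543762207031)
line slope [0.01323925 0.56115772] y -0.15129584719367167 0.17590565888814144 mid 0.012304905847234884
box front y -0.14738004000166177 0.5260738215941556
front cols 232 399
box cols 61 393
t 11.1 tcp [0.5623 0.0114 0.0572] q [-0.19  0.3   1.76 -0.    1.08 -0.18] F [-5.47 -0.03  5.98]
shift [0.  2.7 0. ] turn [-0.0017  0.0001 -0.0007]
[ 0.029  1.265 -0.033]
```

>>> jog_arm([
  [0,0,-0.15,0,0,0,0],
  [0,0,-0.25,0,0,0,0],
  [0,0,-0.25,0,0,0,0],
])

```text
time: 11.48
tcp_pos: [0.5622, 0.0115, 0.0572]
eef_rot: [-2.232, -2.209, 0.002]
contact_force: [-4.9, -0.4, 4.7]
width: 0.0177
gripper_force: 44.9
```

>>> jog_arm([
  [0,0.5,0,0,0,0,0],
  [0,1.0,0,0,0,0,0],
  [0,1.0,0,0,0,0,0],
  [0,1.0,0,0,0,0,0],
])

```text
time: 11.98
tcp_pos: [0.5629, 0.0114, 0.0572]
eef_rot: [-2.231, -2.209, 0.003]
contact_force: [-6.3, -0.6, 7.3]
width: 0.0176
gripper_force: 45.0
```

```bash
python3 - <<'E'
from h import *
go(.565,.0114,.0572,89.45); print(read_state()["wrist_torque"].round(3))
E
```

```text
t 11.975 tcp [0.5629 0.0114 0.0572] q [-0.19  0.3   1.76 -0.    1.08 -0.18] F [-6.34 -0.59  7.29]
shift [-0.   2.1  0. ] turn [-0.0027  0.     -0.0006]
[-2.60e-02  1.51e+00  1.00e-03]
```

>>> jog_arm([
  [0,-0.5,-0.5,0,0,0,0],
  [0,-0.5,-1.0,0,0,0,0],
  [0,-0.5,-1.3,0,0,0,0],
  [0,-0.5,-1.3,0,0,0,0],
  [0,-0.5,-1.3,0,0,0,0],
])

```text
time: 12.6
tcp_pos: [0.5634, 0.0114, 0.0583]
eef_rot: [2.233, 2.21, 0.0]
contact_force: [-0.0, -0.0, -3.5]
width: 0.0177
gripper_force: 44.9
```

```bash
python3 - <<'E'
from h import *
go(.565,.0114,.0572,89.45); print(read_state()["wrist_torque"].round(3))
E
```

```text
t 12.6 tcp [0.5634 0.0114 0.0583] q [-0.19  0.3   1.76  0.    1.08 -0.18] F [-0.03 -0.01 -3.47]
shift [-0.   1.6  1.1] turn [ 0.     -0.     -0.0009]
[-0.071 -0.105 -0.018]
```

>>> jog_arm([
  [0,0.4,0,0,0,0,0],
  [0,0.8,0,0,0,0,0],
  [0,1.2,0,0,0,0,0],
  [0,1.2,0,0,0,0,0],
])

```text
time: 13.1
tcp_pos: [0.5646, 0.0114, 0.0584]
eef_rot: [2.233, 2.21, 0.0]
contact_force: [-0.3, 0.4, -3.3]
width: 0.0176
gripper_force: 44.9
```

>>> jog_arm([
  [0,0.3,0,0,0,0,0],
  [0,0.6,0,0,0,0,0],
  [0,0.6,0,0,0,0,0],
])

```text
time: 13.48
tcp_pos: [0.5652, 0.0114, 0.0584]
eef_rot: [2.233, 2.21, 0.0]
contact_force: [-0.7, -0.2, -4.0]
width: 0.0178
gripper_force: 44.9
```

>>> jog_arm([
  [0,0.3,0,0,0,0,0],
  [0,0.6,0,0,0,0,0],
  [0,0.6,0,0,0,0,0],
])

```text
time: 13.85
tcp_pos: [0.5658, 0.0114, 0.0584]
eef_rot: [2.233, 2.21, 0.0]
contact_force: [-0.4, 0.1, -2.9]
width: 0.0178
gripper_force: 44.9
```

>>> jog_arm([
  [0,0.3,0,0,0,0,0],
  [0,0.6,0,0,0,0,0],
  [0,0.6,0,0,0,0,0],
])

```text
time: 14.22
tcp_pos: [0.5662, 0.0114, 0.0583]
eef_rot: [-2.233, -2.21, 0.0]
contact_force: [0.1, -0.4, -3.5]
width: 0.0177
gripper_force: 44.9
```

>>> jog_arm([
  [0,0.3,0,0,0,0,0],
  [0,0.6,0,0,0,0,0],
  [0,0.6,0,0,0,0,0],
])

```text
time: 14.6
tcp_pos: [0.5662, 0.0114, 0.0582]
eef_rot: [-2.232, -2.209, 0.002]
contact_force: [-4.5, -0.3, 0.7]
width: 0.0179
gripper_force: 44.9
```

```bash
python3 - <<'E'
from m import *
go(.565,.0114,.0572,89.45); print(read_state()["wrist_torque"].round(3))
cv2.imwrite("pics/top4.png",cv2.resize(im[215:300,210:420],None,fx=3.8,fy=3.8))
E
```

```text
front 843 0.08099492173950358 ((0.5651780962944031, 0.01194964349269867), (0.3276579976081848, 0.019574487581849098), 89.6733169555664)
line slope [0.00901615 0.56539054] y -0.15191731577649492 0.17573264579948736 mid 0.011907665011496218
box front y -0.14774290834309572 0.5254809744901628
front cols 232 399
box cols 61 393
t 14.65 tcp [0.5662 0.0114 0.0582] q [-0.19  0.31  1.75 -0.    1.09 -0.18] F [-5.33 -0.43 -0.31]
shift [-0.  -1.2  1. ] turn [-0.0018 -0.0001 -0.0008]
[-0.143  0.945  0.096]
```

View pics/top4.png

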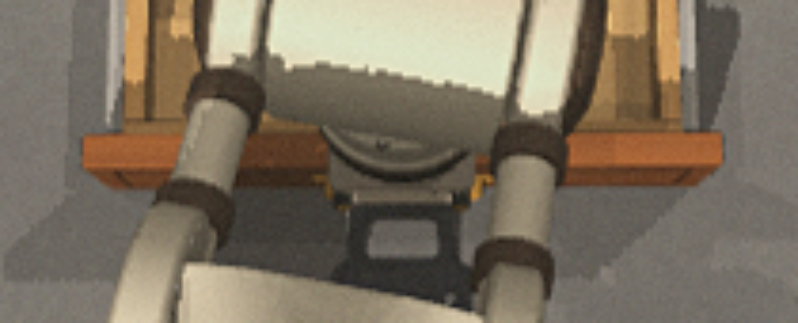

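The front now touches the box; the overhang looks the same on both sides (left 83→122, right 683→722 in the crop). I back off a hair, lower onto the table, then press.

>>> jog_arm([
  [0,-0.4,0,0,0,0,0],
  [0,-0.8,0,0,0,0,0],
  [0,-0.8,0.5,0,0,0,0],
  [0,-0.8,0.9,0,0,0,0],
  [0,-0.8,1.1,0,0,0,0],
  [0,-0.8,1.1,0,0,0,0],
])

```text
time: 15.4
tcp_pos: [0.5662, 0.0115, 0.0573]
eef_rot: [-2.233, -2.21, -0.0]
contact_force: [-3.6, 0.1, -1.1]
width: 0.018
gripper_force: 44.9
```

```bash
python3 - <<'E'
from h import *
go(.565,.0114,.0572,89.45); print(read_state()["wrist_torque"].round(3))
E
```

```text
t 15.4 tcp [0.5662 0.0115 0.0573] q [-0.19  0.31  1.75  0.    1.08 -0.18] F [-3.65  0.13 -1.14]
shift [-0.1 -1.2  0.1] turn [ 0.     -0.0001 -0.0009]
[0.037 0.642 0.045]
```

>>> jog_arm([
  [0,0,0.1,0,0,0,0],
  [0,0.3,0.1,0,0,0,0],
  [0,0.5,0.1,0,0,0,0],
  [0,0.5,0.1,0,0,0,0],
])

```text
time: 15.9
tcp_pos: [0.5662, 0.0115, 0.0572]
eef_rot: [-2.232, -2.209, 0.001]
contact_force: [-6.7, 0.0, 2.0]
width: 0.0177
gripper_force: 44.9
```

```bash
python3 - <<'E'
from h import *
go(.565,.0114,.0572,89.45); print(read_state()["wrist_torque"].round(3))
E
```

```text
t 15.9 tcp [0.5662 0.0115 0.0572] q [-0.19  0.31  1.75 -0.    1.08 -0.18] F [-6.71  0.02  1.98]
shift [-0.1 -1.2  0. ] turn [-0.0012 -0.0001 -0.0008]
[0.054 1.042 0.119]
```

>>> jog_arm([
  [0,0.3,-0.05,0,0,0,0],
  [0,0.6,-0.1,0,0,0,0],
  [0,0.9,-0.1,0,0,0,0],
  [0,0.9,-0.1,0,0,0,0],
])

```text
time: 16.4
tcp_pos: [0.5663, 0.0115, 0.0572]
eef_rot: [-2.231, -2.208, 0.004]
contact_force: [-8.4, 0.2, 3.1]
width: 0.0175
gripper_force: 44.9
```

```bash
python3 - <<'E'
from h import *
go(.565,.0114,.0572,89.45); print(read_state()["wrist_torque"].round(3))
E
```

```text
t 16.4 tcp [0.5663 0.0115 0.0572] q [-0.19  0.31  1.75 -0.    1.09 -0.18] F [-8.4   0.2   3.12]
shift [-0.1 -1.3  0. ] turn [-0.0033 -0.0001 -0.0006]
[-0.054  1.601  0.077]
```

>>> jog_arm([
  [0,0,0,-0.002,0,0,0],
  [0,0.1,0,-0.004,0,0,0],
  [0,0.3,0,-0.004,0,0,0],
  [0,0.3,0,-0.004,0,0,0],
  [0,0.3,0,-0.004,0,0,0],
])

```text
time: 17.02
tcp_pos: [0.5663, 0.0115, 0.0572]
eef_rot: [-2.233, -2.21, -0.0]
contact_force: [-10.1, -0.5, 4.6]
width: 0.0182
gripper_force: 44.9
```

```bash
python3 - <<'E'
from h import *
go(.565,.0114,.0572,89.45); print(read_state()["wrist_torque"].round(3))
E
```

```text
t 17.025 tcp [0.5663 0.0115 0.0572] q [-0.19  0.31  1.75  0.    1.08 -0.18] F [-10.11  -0.49   4.58]
shift [-0.1 -1.3 -0. ] turn [-0.     -0.0001 -0.0006]
[-0.03   1.782  0.093]
```

>>> jog_arm([
  [0,0.2,-0.05,-0.001,0,0,0],
  [0,0.5,-0.1,-0.002,0,0,0],
  [0,0.5,-0.1,-0.002,0,0,0],
  [0,0.5,-0.1,-0.002,0,0,0],
])

```text
time: 17.52
tcp_pos: [0.5663, 0.0115, 0.0572]
eef_rot: [2.232, 2.21, 0.001]
contact_force: [-10.6, -0.2, 6.0]
width: 0.0176
gripper_force: 44.9
```

```bash
python3 - <<'E'
from h import *
go(.565,.0114,.0572,89.45); print(read_state()["wrist_torque"].round(3))
E
```

```text
t 17.525 tcp [0.5663 0.0115 0.0572] q [-0.19  0.31  1.75  0.    1.08 -0.18] F [-10.59  -0.21   5.96]
shift [-0.1 -1.3 -0. ] turn [ 0.0007 -0.0001 -0.0005]
[-0.063  2.071  0.057]
```

>>> jog_arm([
  [0,0.2,-0.2,0,0,0,0],
  [0,0.4,-0.4,0,0,0,0],
  [0,0.4,-0.4,0,0,0,0],
  [0,0.4,-0.4,0,0,0,0],
])

```text
time: 18.02
tcp_pos: [0.5663, 0.0115, 0.0572]
eef_rot: [-2.233, -2.21, -0.0]
contact_force: [-11.4, -0.2, 4.3]
width: 0.0176
gripper_force: 44.9
```

```bash
python3 - <<'E'
from h import *
go(.565,.0114,.0572,89.45); print(read_state()["wrist_torque"].round(3))
E
```

```text
t 18.025 tcp [0.5663 0.0115 0.0572] q [-0.19  0.31  1.75  0.    1.08 -0.18] F [-11.4   -0.23   4.35]
shift [-0.1 -1.3  0. ] turn [-0.0001 -0.0001 -0.0005]
[-0.1    2.055  0.047]
```

>>> jog_arm([
  [0,0.2,-0.3,0,0,0,0],
  [0,0.3,-0.5,0,0,0,0],
  [0,0.3,-0.5,0,0,0,0],
  [0,0.3,-0.5,0,0,0,0],
  [0,0.3,-0.5,0,0,0,0],
  [0,0.3,-0.5,0,0,0,0],
])

```text
time: 18.77
tcp_pos: [0.5662, 0.0115, 0.0572]
eef_rot: [-2.232, -2.21, 0.001]
contact_force: [-10.2, -0.1, 1.7]
width: 0.0176
gripper_force: 44.9
```

```bash
python3 - <<'E'
from m import *
go(.565,.0114,.0572,89.45); print(read_state()["wrist_torque"].round(3))
_,w=cloud("side"); cv2.imwrite("pics/side5.png",cv2.resize(_[150:330,200:440],None,fx=3,fy=3))
E
```

```text
front 829 0.07989812717301267 ((0.565538763999939, 0.012039721012115479), (0.3272898197174072, 0.018636692315340042), 89.67013549804688)
line slope [0.00996115 0.56520933] y -0.15156621993995192 0.17568113372606667 mid 0.012057456893057372
box front y -0.1478137152080392 0.5260677009016694
front cols 232 399
box cols 61 393
t 18.825 tcp [0.5663 0.0115 0.0572] q [-0.19  0.31  1.75  0.    1.08 -0.18] F [-10.53  -0.03   2.15]
shift [-0.1 -1.3  0. ] turn [-0.0007 -0.0002 -0.0004]
[-0.167  1.913  0.053]
```

View pics/side5.png

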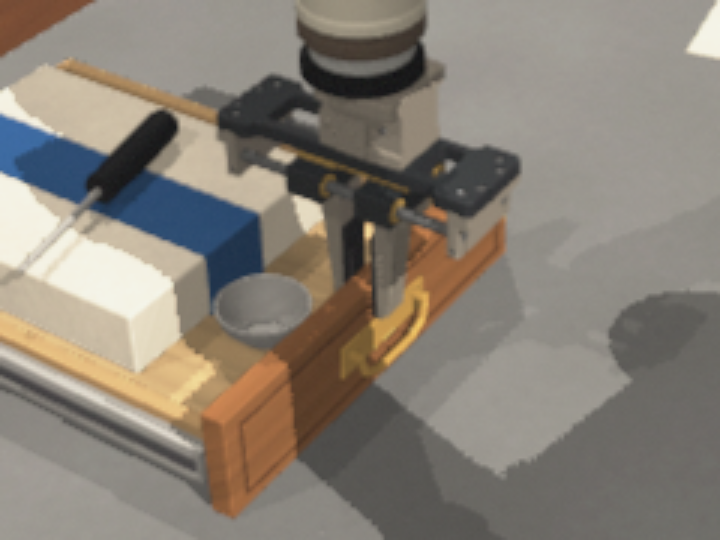

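The side view shows the front flush on the box, upright, with the pull outwards (crop (390,340)). The bowl and screwdriver are undisturbed. I trim the push to about 12 N and hold.

>>> jog_arm([
  [0,0.3,0,-0.001,0,0,0],
  [0,0.5,-0.05,-0.0015,0,0,0],
  [0,0.5,-0.05,-0.0015,0,0,0],
  [0,0.5,-0.05,-0.0015,0,0,0],
  [0,0.5,-0.05,-0.0015,0,0,0],
  [0,0.5,-0.05,-0.0015,0,0,0],
])

```text
time: 19.62
tcp_pos: [0.5662, 0.0115, 0.0572]
eef_rot: [-2.232, -2.21, 0.0]
contact_force: [-11.8, -0.5, 3.0]
width: 0.0178
gripper_force: 44.9
```

>>> jog_arm([
  [0,0,0,0,0,0,0],
  [0,0,0,0,0,0,0],
  [0,0,0,0,0,0,0],
  [0,0,0,0,0,0,0],
  [0,0,0,0,0,0,0],
  [0,0,0,0,0,0,0],
  [0,0,0,0,0,0,0],
  [0,0,0,0,0,0,0],
  [0,0,0,0,0,0,0],
  [0,0,0,0,0,0,0],
])

```text
time: 20.88
tcp_pos: [0.5663, 0.0115, 0.0572]
eef_rot: [-2.232, -2.21, 0.0]
contact_force: [-12.1, -1.5, 3.4]
width: 0.0179
gripper_force: 44.9
```

>>> jog_arm([
  [0,0,0,0,0,0,0],
  [0,0,0,0,0,0,0],
  [0,0,0,0,0,0,0],
  [0,0,0,0,0,0,0],
  [0,0,0,0,0,0,0],
  [0,0,0,0,0,0,0],
  [0,0,0,0,0,0,0],
  [0,0,0,0,0,0,0],
  [0,0,0,0,0,0,0],
  [0,0,0,0,0,0,0],
])

```text
time: 22.12
tcp_pos: [0.5663, 0.0115, 0.0572]
eef_rot: [-2.232, -2.21, 0.0]
contact_force: [-11.2, -0.8, 2.8]
width: 0.0177
gripper_force: 44.9
```

>>> jog_arm([
  [0,0,0,0,0,0,0],
  [0,0,0,0,0,0,0],
  [0,0,0,0,0,0,0],
  [0,0,0,0,0,0,0],
  [0,0,0,0,0,0,0],
  [0,0,0,0,0,0,0],
  [0,0,0,0,0,0,0],
  [0,0,0,0,0,0,0],
])

```text
time: 23.12
tcp_pos: [0.5662, 0.0116, 0.0572]
eef_rot: [-2.232, -2.21, 0.0]
contact_force: [-11.3, -1.0, 3.4]
width: 0.0178
gripper_force: 44.9
```

```bash
python3 - <<'E'
from h import *
go(.565,.0114,.0572,89.45)
F=read_state()["contact_force"]
if 9<-F[0]<15: print(finish_job())
E
```

```text
t 23.125 tcp [0.5662 0.0116 0.0572] q [-0.19  0.31  1.75  0.    1.08 -0.18] F [-11.33  -0.99   3.35]
shift [-0.2 -1.2 -0. ] turn [-0.0005 -0.0002 -0.0003]
the job is handed in; nothing more can be done
None
```

The long front stands upright on the table against the box, pull outwards and centred to within about a millimetre; the arm held a push of about 11–12 N for over 3 s, and I handed the job in at 23 s with it still gripped and pressing.

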